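Seat the lid of the large airtight tub

ROBOT

A 6-joint arm with a two-finger parallel gripper is mounted at the origin on a cart in front of the work surface, level with it; the furniture and walls round the work are solid. World frame = base frame: x ahead of the robot, y to its left, z up, the work surface at z = 0. Lengths are in mm, angles in rad, forces in N, time in s.
With the tool pointing down it reaches from about 350 to 775 mm from the base axis. Payload 7.3 kg.
Tool frame: the origin (TCP) lies at the very end of the fingers, on their centre line; the grasp point (between the pads) lies 19 mm behind it; x points along the fingers, y is the direction in which the jaws open and shut, and the axes are right-handed (so a half turn about x gives the same grasp; the last joint's range is limited). The gripper opens to 92 mm and grips with 3 to 60 N. Pads are 19 mm wide; open, the fingers measure 130 mm over their backs; the gripper's body (75 mm by 190 mm) begins 47 mm behind the grasp point.
Start: joints at [1.072, 0.342, 1.524, -0, 1.275, -0.146], TCP at [181.388, 492.69, 226.741] pointing down, gripper open.
Joint ranges: [-2.53, 2.53], [-0.77, 2.02], [0.04, 2.7], [-1, 4.14], [0.28, 2.66], [-3.11, 3.11]. Speed limits (rad/s): [2.57, 2.57, 3.14, 3.14, 3.14, 3.14].

INTERFACE

Orientations are given as [roll, pitch, yaw] about the fixed x, y, z axes, in that order (R = Rz(yaw) Ry(pitch) Rx(roll)).
In Python, from plant import bot gives the robot as it stands.
- The arm moves only by the tool step_arm, never from a script. Its argument "targets" is a list that holds one entry, the list of rows, each a list of 4 numbers: the shift along the tool's x, y, z in m, then the turn about the tool's x in degrees. A call has exactly 5 rows; each row is the pose to reach, as a shift and turn from the pose measured when the call began, along the tool's axes at that moment; what a row does not reach only later rows make up. A row lasts 1/12 s, in which the tool goes at most 41.7 mm and 7.16 degrees, less where a joint would pass 70% of its speed; a pose out of reach is approached as far as the arm can. A call with a gripper value outside its range is refused whole. "jaw" is the closure, from 0 (fully open) to 1 (shut), set as the call begins (left out, the last holds). The fingers move at their own pace and stop on an object; the grip force is fixed at half the most. Time passes only in rows, so rows that repeat a pose let the fingers close, or fill a call up. It gives the time, the measured TCP pose, the force and the opening at its end, in the units of the state.
- bot.get_obs(): the state, without advancing time (a new reading comes with each control period).
- bot.capture(name): name is "side" or "top" or "wrist"; returns a dict with "color" (400x640x3 uint8, red, green, blue), "depth" (400x640 float32, mm along the optical axis (not along the pixel's ray), 0 where there is no reading), "fov_y" (degrees; the focal length in pixels is half the picture's height over the tangent of half this angle, whatever the lens; pixels are square), "cx", "cy" (the principal point, pixels), "rvec" (rotation vector, rad) and "tvec" (3), from world to camera coordinates, as OpenCV has them. Camera axes: x right, y down, z forward; pixel columns grow to the right and rows downward; lengths in mm; the calibration is good to about 2 mm. A picture is of the moment at which its call begins.
- bot.close_job(): hands the job in, once; it reports no verdict.
The state is a dict: "time": time; "joint_positions": joint angles; "dq": joint speeds; "tau": joint torques, N m; "tool_pos": TCP position; "tcp_rot": TCP orientation; "contact_force": force on the tool from outside, world axes, zero at the start; "moment": the same for the moment, N m; "grip_width": finger opening in mm.
Only numpy, scipy, OpenCV 4.12 (cv2) and the standard library are available. Lean on these libraries where they do the work, as an engineer would, in place of code of your own. Each camera call takes 0.05 s, during which the arm holds its last target. There are 200 camera calls.

TASK

Seal the large oblong food tub: its airtight lid is on, but the four corners still stand up off the gasket. Press the corners down from above, one after another, until every one is fully home and level with the rest of the rim, and leave the tub standing where it is. Do not touch the small square tub, whose lid is to stay ajar.

Things in the scene. Friction and masses are not known exactly. Their poses are not given: they have to be found in the camera images.
- large_tub: Large oblong airtight tub, white plastic, 0.6 to 1.1 kg, loose, upright on the worktop, left or right, yaw within 12 deg of 0. Grey lid, outline 150 (x) by 200 mm (y). Origin: centre of the underside, z up. Lid's middle: fixed, top 63 mm above the worktop, rim pieces at mid-sides 66 mm. Its four three-cornered corners (legs 60 mm in x, 75 mm in y) each bend up about their slanting inner edge.
- corner_a (a point): Press point on top of the lid corner at the large tub's +x, +y (far-left seen by the robot); moves with it. Home: x, y = (+58, +78), z = 66 mm in the tub's frame, top level; starts 3 to 7 mm higher (outer tip 7 to 13). Pressed straight down, within 10 mm of here, it yields at a steady 5 N or so (10 N nearer the inner edge), stays where left, stops firmly when home.
- corner_b (a point): Press point on top of the lid corner at the large tub's -x, +y (near-left seen by the robot); moves with it. Home: x, y = (-58, +78), z = 66 mm in the tub's frame, top level; starts 3 to 7 mm higher (outer tip 7 to 13). Pressed straight down, within 10 mm of here, it yields at a steady 5 N or so (10 N nearer the inner edge), stays where left, stops firmly when home.
- corner_c (a point): Press point on top of the lid corner at the large tub's -x, -y (near-right seen by the robot); moves with it. Home: x, y = (-58, -78), z = 66 mm in the tub's frame, top level; starts 3 to 7 mm higher (outer tip 7 to 13). Pressed straight down, within 10 mm of here, it yields at a steady 5 N or so (10 N nearer the inner edge), stays where left, stops firmly when home.
- corner_d (a point): Press point on top of the lid corner at the large tub's +x, -y (far-right seen by the robot); moves with it. Home: x, y = (+58, -78), z = 66 mm in the tub's frame, top level; starts 3 to 7 mm higher (outer tip 7 to 13). Pressed straight down, within 10 mm of here, it yields at a steady 5 N or so (10 N nearer the inner edge), stays where left, stops firmly when home.
- small_tub: Small square tub of the same make, 116 by 116 mm, lid rim 52 mm high, its lifted lid corners up to about 62 mm; loose, upright, on the other side from the large tub. Origin: centre of the underside. Its lid is to stay ajar; not to be touched. (Beyond the tubs a wall cabinet hangs 0.46 m over the worktop, from about 0.6 m ahead of the robot and beyond: keep raised tools and wrists low there.)

How it is judged (in metres and radians):
At the end, for the whole second after the job is handed in: All four corners of the large tub's lid are home (each press point at most 1.5 mm above its seated height of 66 mm over the tub's underside); the large tub stands upright and at rest, within 30 mm of where it started (z of each of corner_a, corner_b, corner_c, corner_d in the frame of large_tub below 0.0675 m and distance of large_tub from where it was at the start of the episode below 0.03 m and angle between large_tub's own z axis and vertical below 0.05 rad and linear speed of large_tub below 0.02 m/s); the robot touches nothing.
It fails at once if the robot touches the small tub (contact force between any of the fingers, the arm and small_tub above 1 N).
It also fails if it takes over 38 s, if anything falls off the work surface, if the arm or the gripper's body presses on something with over 40 N, if the wrist force passes 120 N, or if a joint passes its speed limit or range.

## Working session

There is one attempt and no reset: what is moved stays moved. The work goes in short steps, Python scripts to look and compute and a tool call to move; the robot and the scene stay as the last step left them, time stands still between calls to the robot, and variables do not carry over. Pictures are saved under pics/ and viewed, about 8 in all and at most 12, crops included, and the job is handed in when it is done.

Besides the shell and the picture viewer there is one more tool, called after "Request:" in YAML: its name, and indented under it one key for each argument. step_arm: Moves the arm, as the interface text tells. Its arguments: {"type":"object","properties":{"targets":{"type":"array","items":{"type":"array","items":{"type":"array","items":{"type":"number"}}}},"jaw":{"type":"number"}},"required":["targets"]}

```bash
mkdir -p pics; ls
cat > h.py <<'E'
import numpy as np, cv2
from plant import bot
def cap(n,save=None):
    c=bot.capture(n)
    if save: cv2.imwrite('pics/'+save,c['color'][:,:,::-1])
    return c
def world(c):
    h,w=c['depth'].shape; f=h/2/np.tan(np.radians(c['fov_y'])/2)
    u,v=np.meshgrid(np.arange(w),np.arange(h)); d=c['depth'].astype(float)
    P=np.stack([(u-c['cx'])/f*d,(v-c['cy'])/f*d,d],-1)
    R=cv2.Rodrigues(np.array(c['rvec'],float))[0]
    W=(P-np.array(c['tvec']).ravel())@R
    W[d==0]=np.nan
    return W
E
python3 - <<'E'
from h import *
print(bot.get_obs())
for n in('top','side'):
    c=cap(n,n+'1.png'); print(n,c['fov_y'],c['rvec'],c['tvec'])
    W=world(c); np.save(n+'1.npy',W)
E
```

```text
pics
{'time': 0.0, 'joint_positions': array([ 1.07200740e+00,  3.42731568e-01,  1.52502017e+00, -2.70619956e-05,
        1.27540199e+00, -1.45975369e-01]), 'dq': array([ 0.00018779, -0.00092834,  0.0015203 ,  0.00099927, -0.00049412,
       -0.00054845]), 'tau': array([ 1.43745830e-03, -4.31231368e+01, -2.44228417e+01,  7.18742958e-02,
        5.57643129e-02, -1.11974286e-04]), 'tool_pos': array([181.18413808, 492.30645951, 226.03927522]), 'tcp_rot': array([-1.70019655,  1.56923503, -2.05300221]), 'contact_force': array([-0.49378397, -0.23854009, -0.53130888]), 'moment': array([ 0.03767281,  0.05183497, -0.0052368 ]), 'grip_width': 91.66259070125389}
top 48.026919144931945 [ 2.17759575 -2.17641437  0.11799599] [ -14.77551802  497.39737987 1194.36452608]
side 57.51747716813709 [ 0.20635729 -2.69173237  1.45870651] [497.44685317 103.31430704 820.64182907]
```

```bash
python3 -c "
import cv2,numpy as np
a=cv2.imread('pics/top1.png');b=cv2.imread('pics/side1.png')
cv2.imwrite('pics/both1.png',cv2.resize(np.vstack([a,b]),(480,600)))"
```

```text
(no output)
```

View pics/top1.png

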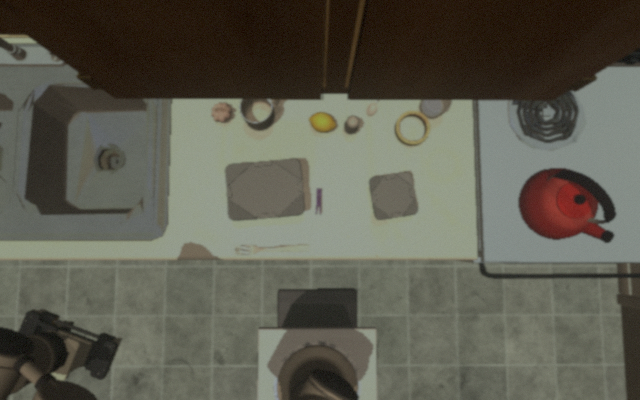

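The top view shows the large tub on the left (pixels about 226–308, 158–220) and the small tub on the right (370–417, 172–220). Next I'll segment the lid by height.

Run:
```python
from h import *
W=np.load('top1.npy'); m=np.zeros(W.shape[:2],bool); m[145:235,210:325]=1
t=W[235:240,330:360].reshape(-1,3); print('table z',np.nanmedian(t[:,2]))
z=W[...,2]; mm=m&(z>54)&(z<95)
n,l,s,_=cv2.connectedComponentsWithStats(mm.astype(np.uint8)); k=1+s[1:,4].argmax(); mm=l==k; print(s[k])
P=W[mm]; r=cv2.minAreaRect(P[:,:2].astype(np.float32)); print(r, cv2.boxPoints(r))
c=np.array(r[0]); print('mid z',np.nanmedian(P[np.hypot(*(P[:,:2]-c).T)<40][:,2]))
# side
S=np.load('side1.npy'); d=S[:,:,:2]-c; q=(np.abs(d[...,0])<95)&(np.abs(d[...,1])<120)&(S[...,2]>54)&(S[...,2]<95)
v,u=np.nonzero(q); print('side px',len(v), u.min(),u.max(),v.min(),v.max())
if len(v)>50:
  P=S[q]; r=cv2.minAreaRect(P[:,:2].astype(np.float32)); print(r)
m=np.zeros(W.shape[:2],bool); m[160:230,355:430]=1; P=W[m&(z>40)&(z<75)]; print('small',cv2.minAreaRect(P[:,:2].astype(np.float32)))
```

```text
table z 0.2936577455601568
[ 225  159   79   62 4304]
((518.6539306640625, 137.30311584472656), (151.94454956054688, 200.41094970703125), 5.0819549560546875) [[434.10406  230.38501 ]
 [451.85657   30.761877]
 [603.2038    44.221222]
 [585.4513   243.84436 ]]
mid z 63.29070877909489
side px 4998 261 344 207 278
((517.6026611328125, 139.5712890625), (150.16116333007812, 202.2639923095703), 4.959380149841309)
small ((503.628662109375, -202.23724365234375), (117.0875015258789, 117.06108856201172), 8.572193145751953)
```

View pics/side1.png

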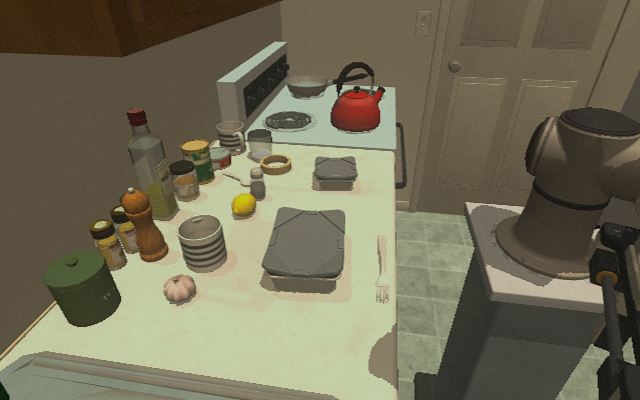

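Two cameras agree: tub centre is about (518, 138.5) with a yaw of 5.0°. The small tub is 340 mm away, well clear. I'll write a helper that converts world targets into tool shifts.

```bash
cat >> h.py <<'E'
from scipy.spatial.transform import Rotation as Ro
C=np.array([518,138.5]); Y=np.radians(5.0)
def corner(k):
    s={'a':(58,78),'b':(-58,78),'c':(-58,-78),'d':(58,-78)}[k]
    return C+np.array([[np.cos(Y),-np.sin(Y)],[np.sin(Y),np.cos(Y)]])@s
def go(k,z):
    o=bot.get_obs(); R=Ro.from_euler('xyz',o['tcp_rot']).as_matrix()
    t=np.r_[corner(k),z]
    print(round(o['time'],2),o['tool_pos'].round(1),'F',o['contact_force'].round(1),'target',t.round(1),'tool shift m',((t-o['tool_pos'])@R/1000).round(4))
    return R
E
python3 - <<'E'
from h import *
print(go('b',100).round(3))
for k in 'abcd': print(k,corner(k).round(1))
E
```

```text
0.1 [181.2 492.4 226.1] F [ 0.4  0.1 -0.8] target [453.4 211.1 100. ] tool shift m [ 0.1263 -0.1697  0.3526]
[[-0.001  0.345  0.938]
 [-0.001  0.938 -0.345]
 [-1.    -0.001 -0.   ]]
a [569.  221.3]
b [453.4 211.1]
c [467.   55.7]
d [582.6  65.9]
```

Request:
step_arm:
  targets:
    - [[0.01, -0.017, 0.035, -5], [0.025, -0.034, 0.07, -10], [0.037, -0.051, 0.105, -15], [0.05, -0.068, 0.14, -20], [0.063, -0.085, 0.175, -25]]
  jaw: 1

```text
time: 0.52
tool_pos: [316.6, 350.5, 162.5]
tcp_rot: [-2.19, 1.569, -2.102]
contact_force: [0.8, 1.4, -1.0]
grip_width: 63.3
```

Run:
```python
from h import *
print(go('b',100).round(3)); print(bot.get_obs()['grip_width'])
```

```text
0.52 [316.6 350.5 162.5] F [ 0.8  1.4 -1. ] target [453.4 211.1 100. ] tool shift m [ 0.0626 -0.1509  0.124 ]
[[-0.001 -0.088  0.996]
 [-0.001  0.996  0.088]
 [-1.    -0.001 -0.001]]
63.25435910576019
```

Request:
step_arm:
  targets:
    - [[0.013, -0.03, 0.025, 0], [0.025, -0.06, 0.05, 0], [0.038, -0.09, 0.074, 0], [0.05, -0.121, 0.099, 0], [0.0626, -0.151, 0.124, 0]]

```text
time: 0.93
tool_pos: [454.3, 209.2, 99.2]
tcp_rot: [-2.37, 1.569, -2.281]
contact_force: [1.2, 1.3, 0.5]
grip_width: 29.8
```

Run:
```python
from h import *
go('b',66); print(bot.get_obs()['grip_width'])
cap('side','side2.png'); a=cv2.imread('pics/side2.png')[120:320,180:480]; cv2.imwrite('pics/side2c.png',cv2.resize(a,(750,500)))
```

```text
0.93 [454.3 209.2  99.2] F [1.2 1.3 0.5] target [453.4 211.1  66. ] tool shift m [ 0.0332  0.002  -0.0007]
29.822387739602533
```

View pics/side2c.png

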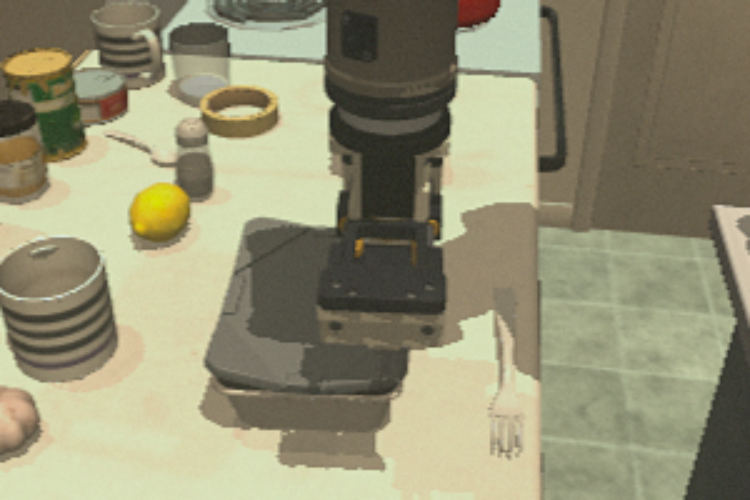

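The picture shows the gripper over the near-left corner (crop about 385, 340), with the jaws still closing. I'll let them shut while it descends to just above the corner.

Request:
step_arm:
  targets:
    - [[0.0, 0.001, -0.001, 0], [0.0, 0.002, -0.001, 0], [0.005, 0.002, -0.001, 0], [0.01, 0.002, -0.001, 0], [0.018, 0.002, -0.001, 0]]

```text
time: 1.4
tool_pos: [456.9, 207.9, 79.5]
tcp_rot: [-1.303, 1.567, -1.216]
contact_force: [-0.6, 0.2, -0.2]
grip_width: 0.6
```

Request:
step_arm:
  targets:
    - [[0.003, 0, 0, 0], [0.006, 0, 0, 0], [0.009, 0, 0, 0], [0.012, 0, 0, 0], [0.014, 0, 0, 0]]

```text
time: 1.82
tool_pos: [456.3, 208.6, 65.9]
tcp_rot: [-1.4, 1.568, -1.312]
contact_force: [-7.7, 1.9, 26.3]
grip_width: 0.5
```

26 N at z = 65.9 means b is firmly home. Now lift and go to c.

Request:
step_arm:
  targets:
    - [[-0.012, 0, 0, 0], [-0.024, -0.02, 0, 0], [-0.024, -0.06, 0, 0], [-0.024, -0.1, 0, 0], [-0.024, -0.135, 0, 0]]

```text
time: 2.23
tool_pos: [468.2, 72.8, 90.5]
tcp_rot: [-1.093, 1.568, -1.004]
contact_force: [0.6, 0.6, -0.8]
grip_width: 0.4
```

Run:
```python
from h import *
go('c',80)
```

```text
2.23 [468.2  72.8  90.5] F [ 0.6  0.6 -0.8] target [467.   55.7  80. ] tool shift m [ 0.0105 -0.0168 -0.0027]
```

Request:
step_arm:
  targets:
    - [[0.0, -0.01, -0.002, 0], [0.003, -0.017, -0.003, 0], [0.008, -0.017, -0.003, 0], [0.0105, -0.017, -0.003, 0], [0.0105, -0.017, -0.003, 0]]

```text
time: 2.65
tool_pos: [466.1, 56.6, 79.1]
tcp_rot: [-1.638, 1.568, -1.548]
contact_force: [0.2, -0.0, -0.1]
grip_width: 0.0
```

Request:
step_arm:
  targets:
    - [[0.003, 0, 0, 0], [0.006, 0, 0, 0], [0.009, 0, 0, 0], [0.012, 0, 0, 0], [0.014, 0, 0, 0]]

```text
time: 3.07
tool_pos: [465.5, 56.7, 65.6]
tcp_rot: [-2.034, 1.568, -1.943]
contact_force: [-11.9, -1.3, 35.4]
grip_width: 0.4
```

c is home (35 N at z = 65.6). Next is d.

Request:
step_arm:
  targets:
    - [[-0.012, 0, 0, 0], [-0.02, 0, 0.02, 0], [-0.022, 0, 0.05, 0], [-0.022, 0, 0.08, 0], [-0.022, 0, 0.1, 0]]

```text
time: 3.48
tool_pos: [567.8, 66.3, 87.7]
tcp_rot: [-1.132, 1.568, -1.041]
contact_force: [-0.1, -0.0, -1.0]
grip_width: 0.7
```

Run:
```python
from h import *
go('d',80)
```

```text
3.48 [567.8  66.3  87.7] F [-0.1 -0.  -1. ] target [582.6  65.9  80. ] tool shift m [ 0.0078 -0.0017  0.0146]
```

Request:
step_arm:
  targets:
    - [[0.0, -0.001, 0.008, 0], [0.002, -0.002, 0.014, 0], [0.005, -0.002, 0.0145, 0], [0.008, -0.002, 0.0145, 0], [0.008, -0.002, 0.0145, 0]]

```text
time: 3.9
tool_pos: [581.0, 65.6, 78.6]
tcp_rot: [-2.016, 1.568, -1.925]
contact_force: [-0.4, -0.4, 0.1]
grip_width: 0.3
```

Request:
step_arm:
  targets:
    - [[0.003, 0, 0, 0], [0.006, 0, 0, 0], [0.009, 0, 0, 0], [0.012, 0, 0, 0], [0.014, 0, 0, 0]]

```text
time: 4.32
tool_pos: [582.3, 64.9, 65.8]
tcp_rot: [-1.044, 1.566, -0.953]
contact_force: [-3.6, -2.7, 23.1]
grip_width: 0.2
```

d is home. Next is a.

Request:
step_arm:
  targets:
    - [[-0.012, 0, 0, 0], [-0.022, 0.02, 0, 0], [-0.022, 0.06, 0, 0], [-0.022, 0.1, 0, 0], [-0.022, 0.135, 0, 0]]

```text
time: 4.73
tool_pos: [569.4, 201.2, 87.9]
tcp_rot: [-0.907, 1.566, -0.817]
contact_force: [1.3, -0.1, 0.2]
grip_width: 0.3
```

Run:
```python
from h import *
go('a',80)
```

```text
4.73 [569.4 201.2  87.9] F [ 1.3 -0.1  0.2] target [569.  221.3  80. ] tool shift m [0.0079 0.02   0.0014]
```

Request:
step_arm:
  targets:
    - [[0.0, 0.01, 0.001, 0], [0.002, 0.02, 0.001, 0], [0.005, 0.02, 0.001, 0], [0.008, 0.02, 0.001, 0], [0.008, 0.02, 0.001, 0]]

```text
time: 5.15
tool_pos: [568.3, 219.6, 78.9]
tcp_rot: [-1.394, 1.567, -1.305]
contact_force: [-0.3, 1.4, -0.0]
grip_width: 0.8
```

Request:
step_arm:
  targets:
    - [[0.003, 0, 0, 0], [0.006, 0, 0, 0], [0.009, 0, 0, 0], [0.012, 0, 0, 0], [0.014, 0, 0, 0]]

```text
time: 5.57
tool_pos: [570.5, 219.7, 66.0]
tcp_rot: [-0.443, 1.564, -0.354]
contact_force: [1.8, 1.6, 16.2]
grip_width: 0.4
```

16 N is a little lower than the others, so I'll press slightly further to be sure, then retreat.

Request:
step_arm:
  targets:
    - [[0.001, 0, 0, 0], [0.002, 0, 0, 0], [0.002, 0, 0, 0], [0.002, 0, 0, 0], [0.002, 0, 0, 0]]

```text
time: 5.98
tool_pos: [570.7, 219.6, 66.0]
tcp_rot: [-0.281, 1.563, -0.194]
contact_force: [-4.3, 1.1, 14.4]
grip_width: 0.5
```

Request:
step_arm:
  targets:
    - [[-0.012, 0, 0, 0], [-0.035, 0, 0, 0], [-0.06, 0.03, -0.02, 0], [-0.07, 0.065, -0.04, 0], [-0.08, 0.1, -0.06, 0]]

```text
time: 6.4
tool_pos: [502.6, 312.6, 146.0]
tcp_rot: [-0.197, 1.562, -0.112]
contact_force: [0.8, 0.5, 0.1]
grip_width: 0.5
```

Request:
step_arm:
  targets:
    - [[-0.01, 0.03, -0.025, 0], [-0.02, 0.06, -0.05, 0], [-0.03, 0.09, -0.075, 0], [-0.04, 0.12, -0.1, 0], [-0.05, 0.15, -0.12, 0]]

```text
time: 6.82
tool_pos: [368.0, 452.4, 195.0]
tcp_rot: [-0.31, 1.563, -0.226]
contact_force: [-0.2, 1.8, 0.2]
grip_width: 0.5
```

Run:
```python
from h import *
o=bot.get_obs(); print(o['tool_pos'],o['contact_force'])
for n in('top','side'):
    c=cap(n,n+'3.png'); W=world(c); W0=np.load(n+'1.npy')
    d=W[...,:2]-C; q=(np.abs(d[...,0])<95)&(np.abs(d[...,1])<125)&(W[...,2]>54)&(W[...,2]<95)
    q=cv2.morphologyEx(q.astype(np.uint8),cv2.MORPH_OPEN,np.ones((3,3)))>0
    P=W[q]; r=cv2.minAreaRect(P[:,:2].astype(np.float32)); print(n,r)
    for k in 'abcd':
        f=lambda V,rad: np.nanmedian(V[(np.hypot(*np.moveaxis(V[...,:2]-corner(k),-1,0))<rad)&(V[...,2]>50)][:,2]).round(2)
        print(k,'before',f(W0,7),'after',f(W,7))
    e=np.hypot(d[...,0],d[...,1])<30; print('mid',np.nanmedian(W[e][:,2]).round(2))
a=cv2.imread('pics/side3.png')[130:310,220:460]; cv2.imwrite('pics/side3c.png',cv2.resize(a,(720,540),interpolation=cv2.INTER_CUBIC))
```

```text
[367.96334181 452.43169726 194.99068458] [-0.22762012  1.77093904  0.21828318]
top ((518.2463989257812, 137.92352294921875), (151.44454956054688, 201.4305877685547), 4.891886234283447)
a before 72.52 after 65.83
b before 72.24 after 65.23
c before 69.94 after 66.15
d before 71.74 after 65.22
mid 63.34
side ((518.1038208007812, 139.5229949951172), (150.9185791015625, 202.6260986328125), 5.003916263580322)
a before 71.96 after 65.39
b before 71.39 after 65.62
c before 69.48 after 65.84
d before 71.06 after 65.53
mid 62.57
```

View pics/side3c.png

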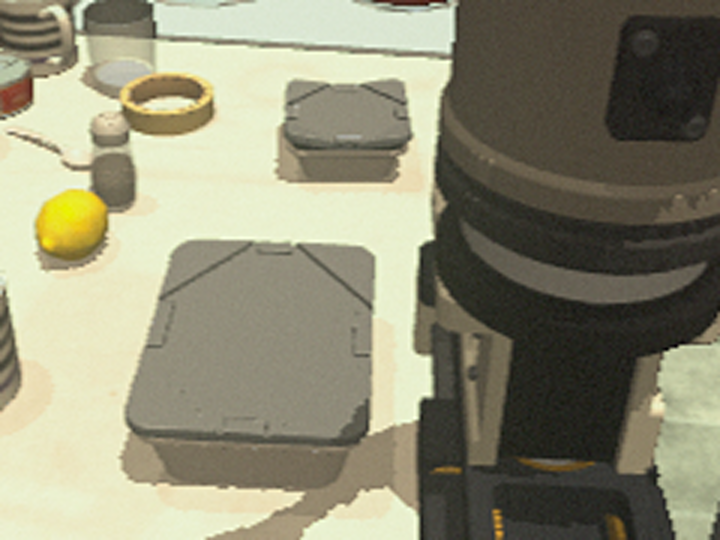

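The picture shows all four corners flush, with the lid outline at crop (130–375, 240–440). The small tub is undisturbed and the arm is clear.

```bash
python3 -c "
from plant import bot
print(bot.close_job())"
```

```text
the job is handed in; nothing more can be done
None
```

I pressed all four corners of the large tub's lid down with the shut fingers, in the order b, c, d, a. I then pulled the arm clear and handed the job in at about 7 s of the 38 s allowed; no verdict was reported.

| Corner | Height before (mm, top / side camera) | Height after (mm, top / side camera) | Force at the end of the press (N) |
|---|---|---|---|
| a | 72.5 / 72.0 | 65.8 / 65.4 | 14–16 |
| b | 72.2 / 71.4 | 65.2 / 65.6 | 26 |
| c | 69.9 / 69.5 | 66.2 / 65.8 | 35 |
| d | 71.7 / 71.1 | 65.2 / 65.5 | 23 |

- **Corners:** every corner measured between 65.2 and 66.2 mm after pressing, under the 67.5 mm limit. Corner a stopped at a lower force, so I commanded 2 mm more; it did not move, which confirmed it was home.
- **Large tub:** it moved less than about 1 mm, still at (518, 138) mm with a yaw of 5°.
- **Small tub:** the arm stayed well away from it, and the last picture shows its lid still ajar.

The measured tool position was up to about 5 mm off the press point at corner b, still inside the 10 mm allowed. No check failed or disagreed.

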